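# Lock the bead loom's sliding leg at the length mark

## Robot

A 6-joint arm with a two-finger parallel gripper is mounted at the origin on the work surface. World frame = base frame: x ahead of the robot, y to its left, z up, the work surface at z = 0. Lengths are in m, angles in rad, forces in N, time in s.
With the tool pointing down it reaches from about 0.425 to 1.125 m from the base axis. Payload 14.9 kg.
Tool frame: the origin (TCP) lies midway between the tips of the shut fingers; the grasp point (between the pads) lies 19 mm behind it (tcp_to_grasp is the distance from the TCP to the grasp point, in m); z points along the fingers, y is the direction in which the jaws open and shut (so a half turn about z gives the same grasp; the last joint's range is limited). The gripper opens to 91 mm and grips with 3 to 60 N. Pads are 32 mm wide; open, the fingers measure 118 mm over their backs; the gripper's body (76 mm by 178 mm) begins 60 mm behind the grasp point.
Start: joints at [1.302, 0.379, 1.734, -0, 1.028, -0.033], TCP at [0.164, 0.681, 0.214] pointing down, gripper open.
Joint ranges: [-2.77, 2.77], [-0.74, 2.19], [0, 2.66], [-1.06, 4.2], [0.31, 2.87], [-3.08, 3.08]. Speed limits (rad/s): [1.89, 1.89, 2.39, 3.14, 3.14, 3.14].

## Interface

Orientations are given as a unit quaternion [x, y, z, w].
In Python, from plant import * gives the robot as it stands.
- The arm moves only by the shell command python3 -m jog 'ROWS' [OPENING] [FORCE]. ROWS is JSON, one flat list of numbers, 4 for each row, row after row: the shift along the world's x, y, z in units of 60 mm (1.0 is 60 mm), then the turn about the world's z in units of 10 degrees (1.0 is 10 degrees). In form: [dx, dy, dz, yaw, dx, dy, dz, yaw, ...]. A call has 1 to 8 rows; each row shifts and turns the commanded pose from where the row before left it; what a row does not reach is not made up. A row lasts 1/8 s, in which the tool goes at most 62.5 mm and 10.7 degrees, less where a joint would pass 70% of its speed; a pose out of reach is approached as far as the arm can. A call is refused whole if a number of a shift passes 1 or a number of a turn 1, either way. A call with a gripper value outside its range is refused whole. OPENING is the opening, from -1 (shut) to 1 (fully open), set as the call begins (- or left out, the last holds). The fingers move at their own pace and stop on an object; FORCE is the grip in N (left out, the last holds). Time passes only in rows, so rows that do not move let the fingers close. It gives the time, the measured TCP pose, the force and the opening at its end, in the units of the state.
- get_obs(): the state, without advancing time (a new reading comes with each control period).
- camera(name): name is "scene" or "top"; returns the picture (384x512x3 uint8, red, green, blue); there is no depth.
- get_calibration(name): a dict with "mtx" (3x3 intrinsics, pixels), "dist" ([k1, k2, p1, p2, k3] as OpenCV has them; the pictures are not rectified), "rvec" (rotation vector, rad) and "tvec" (3), from world to camera coordinates, as OpenCV has them. Camera axes: x right, y down, z forward; pixel columns grow to the right and rows downward; lengths in m; the calibration is good to about 2 mm. A picture is of the moment at which its call begins. get_calibration takes no time and is no camera call.
- job_done(): hands the job in, once; it reports no verdict.
The state is a dict: "clock": time; "qpos": joint angles; "dq": joint speeds; "joint_torque": joint torques, N m; "eef_pos": TCP position; "eef_rot": TCP orientation; "ft_force": force on the tool from outside, world axes, zero at the start; "ft_torque": the same for the moment, N m; "opening": finger opening in m.
Only numpy, scipy, OpenCV 4.12 (cv2) and the standard library are available. Lean on these libraries where they do the work, as an engineer would, in place of code of your own. Each camera call takes 0.05 s, during which the arm holds its last target.

## Task

Set the length of the bead loom: hold its sliding leg by the upright and, with the orange cam lever still open, slide it out until the white line on its foot is level with the red marker clip; then, still gripping the upright and keeping the leg on the mark, slide the same hand down so that a fingertip pushes the lever fully closed. A spring pulls the leg back, so finish holding: the job ends with the hand still gripping the upright, leg on the mark, lever closed. Leave the red clip and the things around the loom where they are.

Things in the scene. Friction and masses are not known exactly. Their poses are not given: they have to be found in the camera images.
- loom: Bead loom, fixed to the table: brown wooden base 370 x 130 x 25 mm with a fixed pale end leg (14 x 90 mm, top 118 mm above the table) 160 mm from the centre at the -x end. Origin: centre of the underside, on the table. Its x axis is the sliding direction, pointing away from the fixed end leg; y is across. Its yaw differs from start to start (x axis points roughly to the robot's left).
- leg (a joint): Position of the sliding leg along the loom's x (m): 0 = nearest the fixed leg, grows as the loom gets longer, stop at 0.15. A return spring of 35 N/m towards 0 plus 1.8 N of friction: at 0.1 it pulls back with 3.5 N, and the leg runs back to about 0.05 if let go. The leg cannot lift or turn.
- post_top (a point): The sliding leg's pale wooden upright (leg_c0 in the rules): a board 14 mm thick along the loom's x, 44 mm wide across, standing 27 to 118 mm above the table. This point: centre of the board's top. Axes as the loom. Gripped front and back, jaws closing along the loom's x, the +x finger stands above the lever's tip. The leg's black foot under it (top at 42 mm) reaches 20 mm to -x, 82 mm to +x.
- lever (a joint): Orange cam lever on the leg's foot; hinge axis across the loom, 61 mm to +x of the upright's centre, 65 mm above the table; it points back to the upright. 0 = fully closed (tip down at its stop); open = tip raised, 0.40 to 0.50 rad at the start. Stays where left; about 2.5 N at the tip moves it.
- lever_tip (a point): Axis of the lever's round tip bar (8 mm thick, 34 mm wide across the loom), 50 mm from the hinge and 12 to 14 mm to +x of the upright's centre. Open it is 74 to 79 mm above the table (its upper side 83 mm at most), closed 54 mm (upper side 58 mm).
- leg_line (a point): Outer end of the white index line on the black tab of the leg's foot, on the loom's -y side (away from the robot), 42 mm from the centre line, 31 mm above the table. Level with the middle of the upright; moves with the leg.
- clip_point (a point): Inner point of the red marker clip (12 x 14 x 12 mm, nose 3 mm wide) on the white scale of the base, on the loom's -y side, 44 mm from the centre line, 30 mm above the table; axes as the loom. The leg is on the mark when leg_line and clip_point agree along the loom's x, at 60 to 130 mm of leg. The clip slides stiffly (4 N).
- bead_jar: Clear bead jar with blue cap, 48 mm across, 62 mm high, beside the loom on the robot's side. Bystander; origin under its centre.
- spool: Green thread spool, 38 mm across, 42 mm high, beyond the loom. Bystander; origin under its centre.
- tape_roll: Yellow tape roll lying flat, 72 mm across, 18 mm high, beyond the loom. Bystander; origin under its centre.
- glue: White glue bottle with orange cap, 40 mm across, 105 mm high, to the left. Bystander; origin under its centre.
- cup: Blue ceramic cup, 72 mm across, 85 mm high, to the left. Bystander; origin under its centre.
- sequin_jar: Glass jar with steel cap and red label, 58 mm across, 75 mm high, to the right. Bystander; origin under its centre.
- brush: Wooden paint brush lying on the table, 170 mm long, to the right. Bystander; origin under its middle.

How it is judged:
On the way:
1. the upright is gripped and the leg is at the mark (within 4 mm) while the lever is still open (contact force between the fingers and leg_c0 above 1 N and x of leg_line in the frame of clip_point between -0.004 and 0.004 m and value of joint lever above 0.32 rad), for 0.2 s.
At the end, for the whole second after the job is handed in: The fingers still grip the sliding leg's upright (more than 1 N), the white line is within 4 mm of the red clip's point along the loom, the leg is still, and the cam lever is closed (within 0.08 rad, 4 mm at its tip) (contact force between the fingers and leg_c0 above 1 N and x of leg_line in the frame of clip_point between -0.004 and 0.004 m and value of joint lever below 0.08 rad and velocity of joint leg between -0.01 and 0.01 m/s); the arm keeps its last pose, push and grip.
It fails at once if the lever is pushed past half way while the upright is not held or the leg is more than 6 mm off the mark (value of joint lever below 0.22 rad and (contact force between the fingers and leg_c0 below 0.2 N or not (x of leg_line in the frame of clip_point between -0.006 and 0.006 m))).
It fails at once if the red marker clip is shifted more than 4 mm (distance of clip_point from where it was at the start of the episode above 0.004 m).
It fails at once if a bystander is pushed more than 30 mm (distance of any of bead_jar, spool, tape_roll, glue, cup, sequin_jar, brush from where it was at the start of the episode above 0.03 m).
It also fails if it takes over 40 s, if anything falls off the work surface, if the arm or the gripper's body presses on something with over 40 N, if the wrist force passes 120 N, or if a joint passes its speed limit or range.

## Working session

There is one attempt and no reset: what is moved stays moved. The work goes in short steps, Python scripts to look and compute and a shell command to move; the robot and the scene stay as the last step left them, time stands still between calls to the robot, and variables do not carry over. Pictures are saved under pics/ and viewed, and the job is handed in when it is done.

```bash
mkdir -p pics; python3 - <<'E'
from plant import *
import cv2
for n in("scene","top"):
    im=camera(n); cv2.imwrite(f"pics/{n}0.png",cv2.cvtColor(im,cv2.COLOR_RGB2BGR))
    print(n,get_calibration(n))
print(get_obs())
E
```

```text
scene {'mtx': array([[359.73382071,   0.        , 263.435978  ],
       [  0.        , 359.73382071, 195.4194948 ],
       [  0.        ,   0.        ,   1.        ]]), 'dist': array([-0.00576588,  0.        ,  0.        ,  0.        ,  0.        ]), 'rvec': array([ 1.85480205,  1.30665517, -0.66183716]), 'tvec': array([-0.19611237, -0.22659673,  1.60166887])}
top {'mtx': array([[371.38130228,   0.        , 253.2393943 ],
       [  0.        , 371.38130228, 185.25211886],
       [  0.        ,   0.        ,   1.        ]]), 'dist': array([-0.09777178,  0.        ,  0.        ,  0.        ,  0.        ]), 'rvec': array([ 2.13183471, -2.16263163,  0.1579251 ]), 'tvec': array([0.00955861, 0.57035626, 1.36757321])}
{'clock': 0.1, 'qpos': array([ 1.30172723e+00,  3.79360451e-01,  1.73471203e+00, -3.63136187e-06,
        1.02849208e+00, -3.32643241e-02]), 'dq': array([-0.00234099,  0.00027697, -0.00188845,  0.00068862, -0.00065214,
       -0.0009012 ]), 'joint_torque': array([ 3.82119833e-03, -7.65036821e+01, -4.35298169e+01,  6.52544224e-02,
        3.97960085e-02, -4.92429308e-05]), 'eef_pos': array([0.16342727, 0.68029681, 0.21335594]), 'eef_rot': array([ 1.17628470e-01,  9.93057555e-01, -4.80648244e-04, -7.16439154e-05]), 'ft_force': array([ 0.07150902, -1.63663049,  0.6107279 ]), 'ft_torque': array([-0.06222226,  0.01101037, -0.01600631]), 'opening': 0.09101311763228716}
```

View pics/scene0.png

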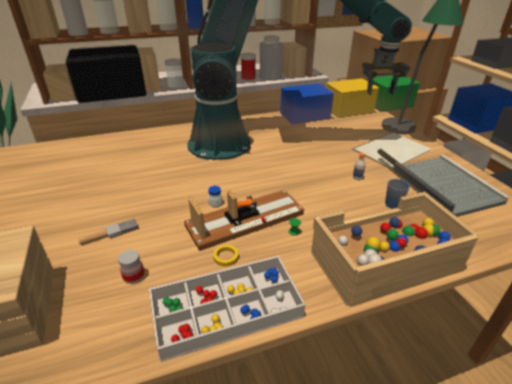

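View pics/top0.png

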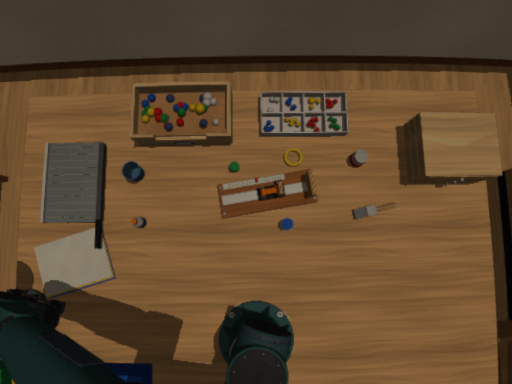

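```bash
python3 - <<'E'
import cv2
a=cv2.imread("pics/scene0.png")[170:255,175:315]; cv2.imwrite("pics/s0z.png",cv2.resize(a,None,fx=5.7,fy=5.7,interpolation=cv2.INTER_CUBIC))
a=cv2.imread("pics/top0.png")[160:230,210:325]; cv2.imwrite("pics/t0z.png",cv2.resize(a,None,fx=6.9,fy=6.9,interpolation=cv2.INTER_CUBIC))
E
```

```text
(no output)
```

View pics/s0z.png

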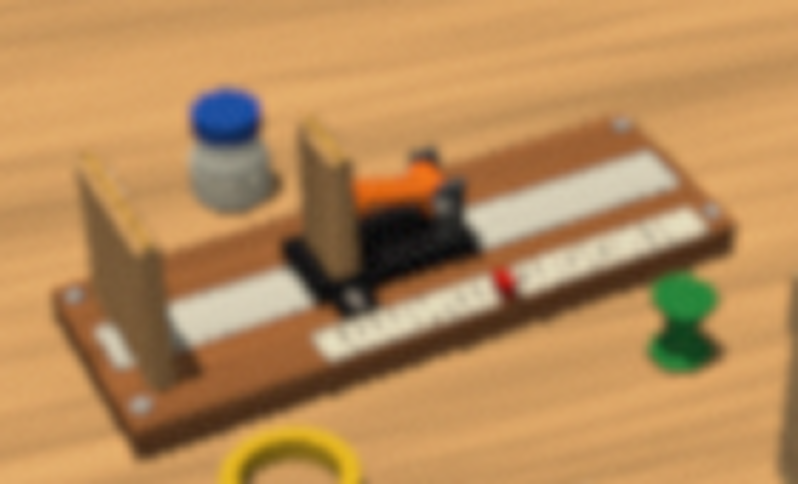

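View pics/t0z.png

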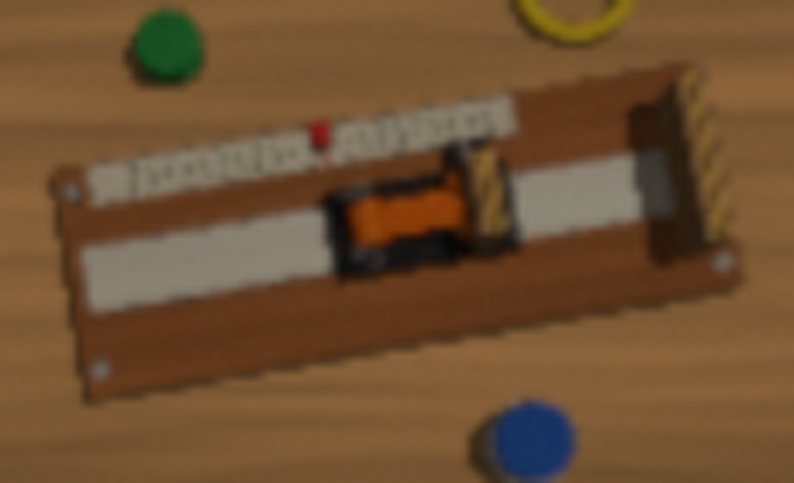

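```bash
cat > h.py <<'E'
import numpy as np, cv2
from plant import *
from scipy.optimize import least_squares
C={n:get_calibration(n) for n in("scene","top")}
def proj(n,P):
    c=C[n]; return cv2.projectPoints(np.array(P,float).reshape(-1,3),c["rvec"],c["tvec"],c["mtx"],c["dist"])[0].reshape(-1,2)
Z={"top":(6.9,210,160),"scene":(5.7,175,170)}
def unz(n,u): 
    f,a,b=Z[n]; return np.array([(u[0]+.5)/f-.5+a,(u[1]+.5)/f-.5+b])
def world(p,L):
    x,y,t=p; c,s=np.cos(t),np.sin(t); return [x+c*L[0]-s*L[1],y+s*L[0]+c*L[1],L[2]]
E
cat > fit.py <<'E'
from h import *
# (cam, zoompix, loom pt, kind)
O=[("top",(52,170),(.185,-.065,.025),0),("top",(88,402),(.185,.065,.025),0),("top",(742,290),(-.185,.065,.025),0),
("top",(705,153),(-.16,0,.118),0),("top",(489,192),(0,0,.118),1),("top",(324,160),(0,-.044,.030),2),
("scene",(735,232),(.185,-.065,.025),0),("scene",(138,440),(-.185,-.065,.025),0),("scene",(55,293),(-.185,.065,.025),0),("scene",(612,113),(.185,.065,.025),0),
("scene",(122,203),(-.16,0,.118),0),("scene",(327,141),(0,0,.118),1),("scene",(497,268),(0,-.044,.030),2),("scene",(357,303),(0,-.042,.031),1)]
def res(p,full=False):
    r=[]
    for n,u,L,k in O:
        L=list(L)
        if k==1:L[0]+=p[3]
        if k==2:L[0]+=p[4]
        r.append(proj(n,world(p[:3],L))[0]-unz(n,u))
    return np.array(r) if full else np.ravel(r)
s=least_squares(res,[.6,0,1.5,0,0.05],loss="soft_l1",f_scale=.5)
print(s.x)
for o,r in zip(O,res(s.x,True)): print(o[0],o[2],r.round(2))
p=s.x
print("post",world(p[:3],(p[3],0,.118)),"clip",world(p[:3],(p[4],-.044,.03)),"xaxis",np.cos(p[2]),np.sin(p[2]),"dist",p[4]-p[3])
print("post at mark",world(p[:3],(p[4],0,.118)))
E
python3 fit.py
```

```text
[ 0.54382852 -0.05145991  1.734217   -0.0449338   0.03498196]
top (0.185, -0.065, 0.025) [-0.4   0.26]
top (0.185, 0.065, 0.025) [-0.02 -0.01]
top (-0.185, 0.065, 0.025) [ 0.6  -0.97]
top (-0.16, 0, 0.118) [ 0.04 -0.23]
top (0, 0, 0.118) [ 0.   -0.29]
top (0, -0.044, 0.03) [-0.42  0.  ]
scene (0.185, -0.065, 0.025) [ 0.88 -2.14]
scene (-0.185, -0.065, 0.025) [-0.39 -1.43]
scene (-0.185, 0.065, 0.025) [-0.86 -0.79]
scene (0.185, 0.065, 0.025) [ 1.56 -0.78]
scene (-0.16, 0, 0.118) [-0.56 -0.09]
scene (0, 0, 0.118) [-0.36 -0.13]
scene (0, -0.044, 0.03) [-0.19  0.48]
scene (0, -0.042, 0.031) [1.34 1.52]
post [np.float64(0.5511389884405601), np.float64(-0.09579503545179209), 0.118] clip [np.float64(0.5815509203310065), np.float64(-0.009785477774864035), 0.03] xaxis -0.16269424997113027 0.9866765331284267 dist 0.07991576573549156
post at mark [np.float64(0.5381371528733557), np.float64(-0.016944024773593767), 0.118]
```

```bash
cat > ov.py <<'E'
from h import *
import sys
def box(x0,x1,y0,y1,z): return [(x0,y0,z),(x1,y0,z),(x1,y1,z),(x0,y1,z)]
def overlay(p,src,n,out):
    im=cv2.imread(src); f,a,b=Z[n]
    w,h=(140,85) if n=="scene" else (115,70)
    z=cv2.resize(im[b:b+h,a:a+w],None,fx=f,fy=f,interpolation=cv2.INTER_CUBIC)
    q,c=p[3],p[4]
    polys=[box(-.185,.185,-.065,.065,.025),box(-.185,.185,-.065,.065,0),box(-.167,-.153,-.045,.045,.118),box(q-.007,q+.007,-.022,.022,.118),box(q-.02,q+.082,-.022,.022,.042),[(q-.007,-.022,.042),(q-.007,-.022,.118),(q+.007,-.022,.118),(q+.007,-.022,.042)]]
    for P in polys:
        uv=np.array([(( u[0]-a+.5)*f-.5,(u[1]-b+.5)*f-.5) for u in proj(n,[world(p[:3],L) for L in P])])
        cv2.polylines(z,[uv.round().astype(int)],True,(255,255,0),1)
    for L in ((q,-.042,.031),(c,-.044,.03)):
        u=proj(n,[world(p[:3],L)])[0]; cv2.circle(z,(int((u[0]-a+.5)*f-.5),int((u[1]-b+.5)*f-.5)),3,(255,0,255),-1)
    cv2.imwrite(out,z)
if __name__=="__main__":
    p=eval(sys.argv[1]); k=sys.argv[2]
    overlay(p,"pics/scene0.png","scene",f"pics/ovs{k}.png"); overlay(p,"pics/top0.png","top",f"pics/ovt{k}.png")
E
python3 ov.py "[0.5438,-.05146,1.7342,-.0449,.035]" 1
```

```text
(no output)
```

View pics/ovs1.png

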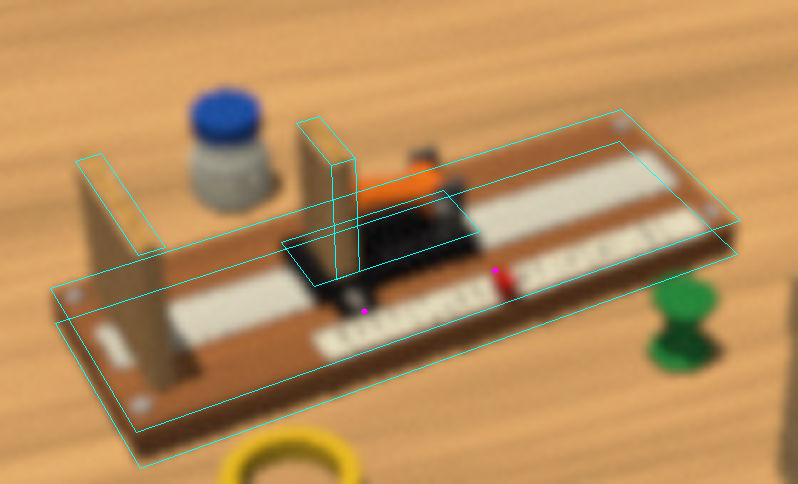

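View pics/ovt1.png

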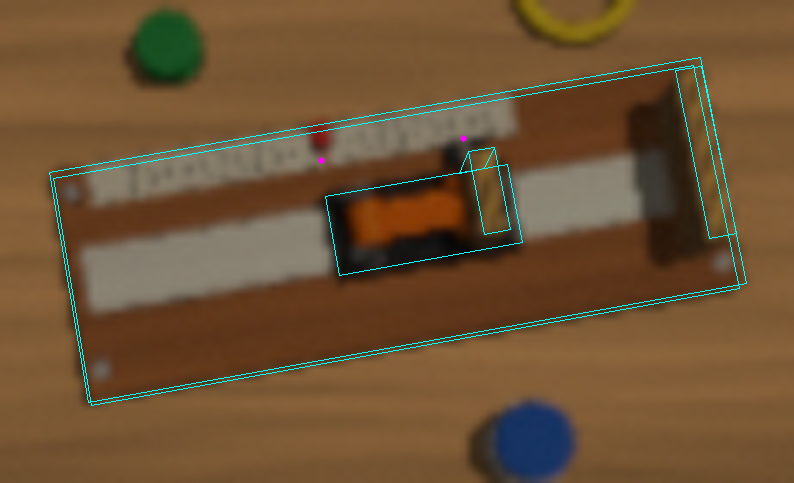

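```bash
python3 - <<'E'
from h import *
im=cv2.imread("pics/top0.png").astype(float)
# edge sampling normal to model edges, max gradient subpixel
p=[0.5438,-.05146,1.7342]
from scipy.ndimage import map_coordinates
def edgepts(n,im,A,B,nrm,N=40,w=.014):
    out=[]
    for t in np.linspace(.06,.94,N):
        L=np.array(A)*(1-t)+np.array(B)*t
        s=np.linspace(-w,w,57)
        uv=proj(n,[world(p,L+np.array(nrm)*d) for d in s])
        v=np.stack([map_coordinates(im[...,k],[uv[:,1],uv[:,0]],order=1) for k in range(3)])
        g=np.abs(np.diff(v,axis=1)).sum(0); 
        g=np.convolve(g,np.ones(5)/5,'same')
        i=g.argmax(); out.append((t,(s[i]+s[i+1])/2*1000))
    return np.array(out)
z=.025
for nm,A,B,nr in (("+y edge",(-.185,.065,z),(.185,.065,z),(0,1,0)),("-y edge",(-.185,-.065,z),(.185,-.065,z),(0,-1,0)),("+x",(.185,-.065,z),(.185,.065,z),(1,0,0))):
    o=edgepts("top",im,A,B,nr); 
    print(nm,o[::3,1].round(1)); k=np.polyfit(o[:,0],np.clip(o[:,1],-6,6),1); print(k)
E
```

```text
+y edge [3.8 3.3 4.7 4.7 4.2 3.3 3.8 3.3 2.3 1.7 1.2 3.3 2.8 2.3]
[-2.53395233  4.50447616]
-y edge [ -1.7  -1.7  -2.3  -1.7  -4.2  -3.8  -4.2  -2.8 -12.8  -1.7  -2.3  -1.7
  -1.2  -4.8]
[-1.60476718 -1.71011641]
+x [  2.8   0.3   1.7   2.3   0.7 -10.2  -9.3 -10.2   1.7   3.3   1.7   2.3
   3.8   2.3]
[ 0.90216186 -0.66358093]
```

```bash
python3 -m jog '[0.5,-0.8,0,0.2,0.5,-0.8,0,0.2,0.5,-0.8,0,0.2,0.5,-0.8,0,0.2,0.5,-0.8,0,0.2,0.5,-0.8,0,0.2,0.5,-0.8,0,0.2,0.5,-0.8,0,0.2]' 1
python3 -m jog '[0.4,-0.9,0,0.1,0.4,-0.9,0,0.1,0.4,-0.9,0,0.1,0.4,-0.9,0,0.1,0.4,-0.9,0,0.1,0.4,-0.9,0,0.1,0,-0.9,0,0,0,0,0,0]'
```

```text
clock: 1.1
eef_pos: [0.4041, 0.2949, 0.2139]
eef_rot: [-0.022, 1.0, 0.0, 0.0]
ft_force: [0.6, 0.2, -0.8]
opening: 0.0912
clock: 2.1
eef_pos: [0.5474, -0.0842, 0.2136]
eef_rot: [-0.072, 0.997, -0.0, -0.0]
ft_force: [-0.1, 0.4, -0.2]
opening: 0.0914
```

```bash
python3 -m jog '[0,-0.2,-0.5,0.07,0,0,-0.5,0,0,0,0,0]'
python3 - <<'E'
from h import *
for n in("scene","top"):
    im=cv2.cvtColor(camera(n),cv2.COLOR_RGB2BGR); cv2.imwrite(f"pics/{n}1.png",im)
a=cv2.imread("pics/scene1.png")[120:255,165:315]; b=cv2.imread("pics/top1.png")[120:255,200:330]
cv2.imwrite("pics/c1.png",np.hstack([cv2.resize(a,None,fx=2.8,fy=4,interpolation=3) if 0 else cv2.resize(a,None,fx=2.8,fy=2.8,interpolation=3),cv2.resize(b,None,fx=2.8,fy=2.8,interpolation=3)]))
E
```

```text
clock: 2.48
eef_pos: [0.546, -0.0925, 0.1521]
eef_rot: [-0.08, 0.997, 0.001, -0.002]
ft_force: [0.0, -0.6, 0.3]
opening: 0.0911
```

View pics/c1.png

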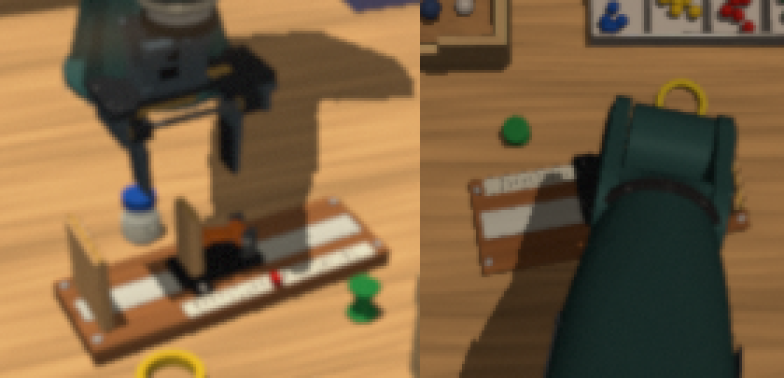

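The upright (c1.png about 190,235) lies between the open fingers (145,165 and 230,150); I lower and close.

```bash
python3 -m jog '[0.05,0,-0.5,0,0,0,-0.5,0,0,0,0,0]'
python3 -m jog '[0,0,0,0,0,0,0,0,0,0,0,0,0,0,0,0,0,0,0,0,0,0,0,0]' -1 15
python3 - <<'E'
from h import *
im=cv2.cvtColor(camera("scene"),cv2.COLOR_RGB2BGR); cv2.imwrite(f"pics/scene2.png",im)
cv2.imwrite("pics/c2.png",cv2.resize(im[150:255,175:315],None,fx=5.7,fy=5.7,interpolation=3))
o=get_obs();print(o["opening"],o["eef_pos"],o["ft_force"])
E
```

```text
clock: 2.95
eef_pos: [0.5501, -0.0929, 0.0937]
eef_rot: [-0.08, 0.997, 0.0, -0.001]
ft_force: [0.0, -0.6, 0.9]
opening: 0.0914
clock: 3.7
eef_pos: [0.5505, -0.0934, 0.0939]
eef_rot: [-0.08, 0.997, 0.0, -0.0]
ft_force: [-0.6, 1.0, 0.3]
opening: 0.0337
0.029952525253014485 [ 0.55054371 -0.09337156  0.09393831] [ 0.98700033  0.63733661 -0.07644836]
```

View pics/c2.png

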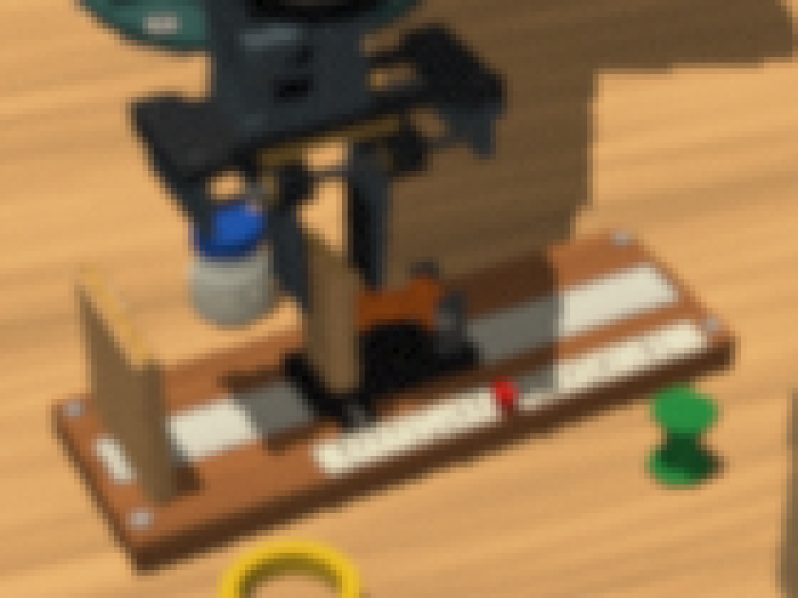

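Still closing (30 mm), fingers on both sides of the upright. Continue closing.

```bash
python3 -m jog '[0,0,0,0,0,0,0,0,0,0,0,0,0,0,0,0]' -1 15; python3 - <<'E'
from h import *
im=cv2.cvtColor(camera("scene"),cv2.COLOR_RGB2BGR); cv2.imwrite(f"pics/scene3.png",im)
cv2.imwrite("pics/c3.png",cv2.resize(im[170:255,175:315],None,fx=5.7,fy=5.7,interpolation=3))
o=get_obs();print(o["opening"],o["eef_pos"],o["eef_rot"],o["ft_force"])
E
```

```text
clock: 4.25
eef_pos: [0.5505, -0.0934, 0.0939]
eef_rot: [-0.08, 0.997, -0.0, 0.0]
ft_force: [-0.3, -2.6, -1.0]
opening: 0.014
0.013914848557730692 [ 0.55053819 -0.09342488  0.0938961 ] [-8.00622897e-02  9.96789862e-01 -3.41697458e-05 -4.01844017e-06] [ 1.51849106 -1.96048151 -0.41651566]
```

View pics/c3.png

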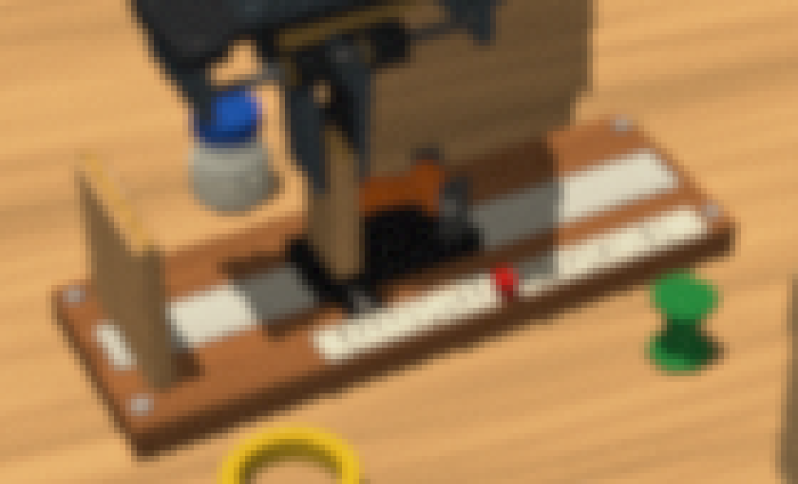

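```bash
python3 -m jog '[-0.03,0.2,0,0,-0.03,0.2,0,0,-0.04,0.25,0,0,-0.04,0.25,0,0,-0.04,0.25,0,0,0,0,0,0,0,0,0,0]' -1 20; python3 - <<'E'
from h import *
im=cv2.cvtColor(camera("scene"),cv2.COLOR_RGB2BGR); cv2.imwrite(f"pics/scene4.png",im)
cv2.imwrite("pics/c4.png",cv2.resize(im[170:245,195:285],None,fx=8,fy=8,interpolation=3))
o=get_obs();print(o["opening"],o["eef_pos"],o["eef_rot"],o["ft_force"])
E
```

```text
clock: 5.18
eef_pos: [0.5396, -0.0242, 0.0939]
eef_rot: [-0.08, 0.997, 0.0, -0.0]
ft_force: [-1.7, -1.1, 0.0]
opening: 0.014
0.013879502815820883 [ 0.5396038  -0.02439455  0.09389926] [-8.01092074e-02  9.96786075e-01  6.75273487e-05 -1.76045342e-04] [-1.90690863 -1.30235347 -0.35539475]
```

View pics/c4.png

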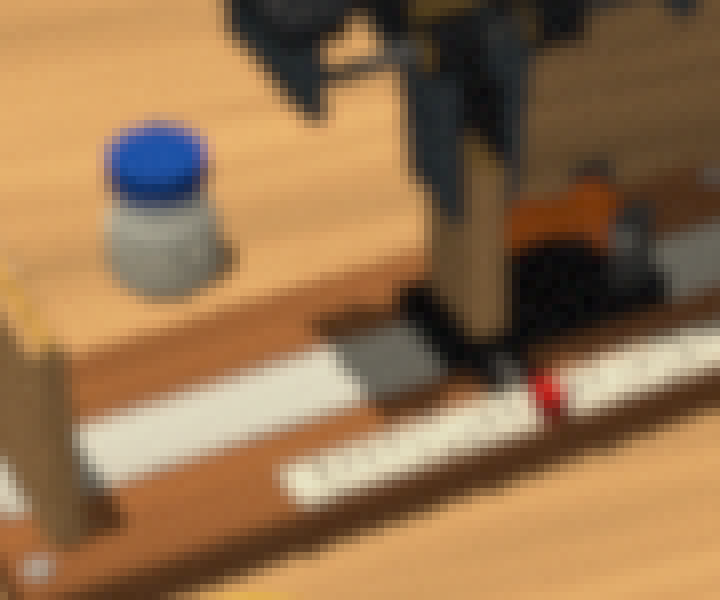

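```bash
cat > z.py <<'E'
from h import *
import sys
n=sys.argv[1]
im=cv2.imread(f"pics/scene{n}.png")
x0,y0,w,h,f=242,200,40,30,20
cv2.imwrite(f"pics/z{n}.png",cv2.resize(im[y0:y0+h,x0:x0+w],None,fx=f,fy=f,interpolation=0))
p=[.541,-.052,1.728]
for q in (.02,.03,.04):
  for L in ((q,-.042,.031),(q,-.044,.03)):
    u=proj("scene",[world(p,L)])[0]; print(q,L,u.round(2),((u-[x0,y0]+.5)*f-.5).round())
E
python3 z.py 4
```

```text
0.02 (0.02, -0.042, 0.031) [256.61 217.46] [302. 359.]
0.02 (0.02, -0.044, 0.03) [256.91 218.06] [308. 371.]
0.03 (0.03, -0.042, 0.031) [259.4  216.53] [357. 340.]
0.03 (0.03, -0.044, 0.03) [259.7  217.12] [363. 352.]
0.04 (0.04, -0.042, 0.031) [262.17 215.59] [413. 321.]
0.04 (0.04, -0.044, 0.03) [262.47 216.19] [419. 333.]
```

View pics/z4.png

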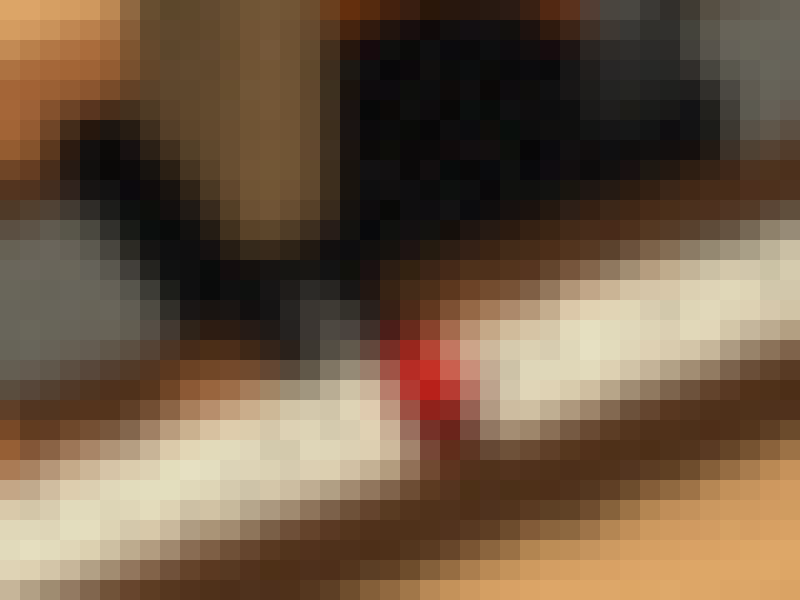

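```bash
cat > m.py <<'E'
from h import *
import sys
from scipy.ndimage import map_coordinates
p=[.541,-.052,1.728]
def red(im):
    im=im.astype(float); r=im[...,2]-np.maximum(im[...,0],im[...,1]); return r
def clip(n,src,win,thr=30):
    im=cv2.imread(src); x0,y0,x1,y1=win; r=red(im)[y0:y1,x0:x1]; 
    r=np.clip(r-thr,0,None); yy,xx=np.mgrid[y0:y1,x0:x1]
    return np.array([(xx*r).sum(),(yy*r).sum()])/r.sum()
def hull(n,c,yc,z0=.025,z1=.037):
    P=[world(p,(c+a,yc+b,z)) for a in(-.006,.006) for b in(-.007,.007) for z in(z0,z1)]
    h=cv2.convexHull(proj(n,P).astype(np.float32)*64); M=cv2.moments(h); return np.array([M["m10"]/M["m00"],M["m01"]/M["m00"]])/64
for n,src,win in (("scene","pics/scene0.png",(258,213,270,226)),("scene","pics/scene4.png",(258,213,270,226)),("top","pics/top0.png",(252,175,261,185))):
    if n=="top":
        im=cv2.imread(src)[176:186,250:262]; print(red(im).astype(int))
    u=clip(n,src,win)
    for z in((.025,.037),(.024,.036)):
        s=least_squares(lambda v:hull(n,v[0]/1e3,v[1]/1e3,*z)-u,[35,-50],diff_step=1e-3).x; print(src,u,z,s.round(2))
def edge(src):
    im=cv2.imread(src).astype(float)
    for z in (.05,.055,.06,.065):
        s=np.arange(.0,.06,.0005); uv=proj("scene",[world(p,(x,-.022,z)) for x in s])
        v=map_coordinates(im[...,2],[uv[:,1],uv[:,0]],order=1); g=np.diff(v); i=g.argmin()
        k=slice(max(i-5,0),i+6); print(z,"edge x",(s[:-1][k]*g[k]).sum()/g[k].sum()+.00025)
edge(sys.argv[1])
E
python3 m.py pics/scene4.png
```

```text
pics/scene0.png [262.99473471 217.05548805] (0.025, 0.037) [ 38.72 -49.68]
pics/scene0.png [262.99473471 217.05548805] (0.024, 0.036) [ 39.34 -48.6 ]
pics/scene4.png [263.14457109 218.4445111 ] (0.025, 0.037) [ 35.77 -55.99]
pics/scene4.png [263.14457109 218.4445111 ] (0.024, 0.036) [ 36.38 -54.92]
[[36 36 37 37 37 38 38 39 36 34 33 33]
 [34 34 34 34 38 50 54 48 30 23 19 20]
 [29 29 27 23 40 87 93 66 19 11 10 11]
 [21 19 17 15 26 83 98 68 20  9  9  9]
 [11 11 10 10 16 54 85 62 22 11  9 10]
 [ 9 10 10 10 10 19 36 29 15 10 10 10]
 [ 9  9  9  9  9 12 26 32 13 10 11 12]
 [ 9 10 10 11 10 12 18 29 17 15 19 22]
 [14 15 15 14 17 22 28 35 36 34 37 38]
 [28 32 35 36 37 38 38 39 40 39 39 39]]
pics/top0.png [255.91553544 178.24585219] (0.025, 0.037) [ 33.13 -63.87]
pics/top0.png [255.91553544 178.24585219] (0.024, 0.036) [ 33.09 -64.03]
0.05 edge x 0.036252308313283604
0.055 edge x 0.03575129771020422
0.06 edge x 0.03832478724637794
0.065 edge x 0.033227179237490724
```

```bash
python3 - <<'E'
import cv2,numpy as np
for k in (0,4):
    im=cv2.imread(f"pics/scene{k}.png")[213:226,256:270].astype(int); print((im[...,2]-im[...,1]))
E
sed -i 's/im\[...,2\]-np.maximum(im\[...,0\],im\[...,1\])/im[...,2]-im[...,1]/; s/thr=30/thr=70/' m.py
sed -i 's/u=clip(n,src,win)/u=clip(n,src,win,42 if n=="top" else 70)/' m.py
python3 m.py pics/scene4.png | grep -v '\['| head; python3 m.py pics/scene4.png | grep pics
```

```text
[[  1   6   7  15  23  31  41  49  55  59  61  62  62  61]
 [ 11  18  24  34  47  54  60  62  62  62  60  58  53  45]
 [ 29  38  42  50  60  64  63  63  61  54  46  40  35  27]
 [ 48  53  57  59  64  72  79  78  60  41  28  22  18  15]
 [ 57  57  55  53  60  85 112 109  74  38  18  11  11  10]
 [ 51  46  39  35  41  78 132 144 102  55  22  10  11  11]
 [ 33  28  21  18  25  57 115 145 118  65  25  13  12  12]
 [ 19  15  13  12  18  39  74 109  95  52  22  16  15  18]
 [ 11  10  11  10  15  24  42  64  68  42  25  23  26  26]
 [ 10  11  10  11  14  20  31  44  50  40  28  28  31  32]
 [ 10  12  13  15  16  24  31  39  37  31  30  30  29  30]
 [ 14  17  18  22  26  28  31  34  32  29  28  28  29  30]
 [ 22  26  25  28  31  31  30  30  27  31  29  29  29  29]]
[[  1   2   0   0   9  15  17  23  28  29  30  31  33  30]
 [  3   2   2   2  11  20  25  29  37  41  39  37  32  28]
 [  2   4   4   3   9  23  34  41  45  45  41  35  29  23]
 [  3   5   5   7  16  45  62  70  58  40  29  21  18  14]
 [  9   5   6   8  27  74 114 111  75  40  21  12  11  11]
 [ 15   9  10  11  27  76 138 148 106
[... 313 characters left out ...]
30]
 [ 15  18  18  24  27  29  32  34  33  29  31  28  30  31]
 [ 22  26  27  29  32  30  31  30  30  31  29  30  32  29]]
0.05 edge x 0.036252308313283604
0.055 edge x 0.03575129771020422
0.06 edge x 0.03832478724637794
0.065 edge x 0.033227179237490724
pics/scene0.png [262.80602637 218.3126177 ] (0.025, 0.037) [ 35.15 -54.92]
pics/scene0.png [262.80602637 218.3126177 ] (0.024, 0.036) [ 35.76 -53.84]
pics/scene4.png [262.87845304 218.44383057] (0.025, 0.037) [ 35.03 -55.6 ]
pics/scene4.png [262.87845304 218.44383057] (0.024, 0.036) [ 35.64 -54.52]
pics/top0.png [255.9127907  178.71802326] (0.025, 0.037) [ 33.45 -62.06]
pics/top0.png [255.9127907  178.71802326] (0.024, 0.036) [ 33.41 -62.22]
```

```bash
python3 -m jog '[-0.01,0.05,0,0,-0.01,0.05,0,0,0,0,0,0,0,0,0,0]'; python3 - <<'E'
from h import *
im=cv2.cvtColor(camera("scene"),cv2.COLOR_RGB2BGR); cv2.imwrite(f"pics/scene5.png",im)
o=get_obs();print(o["opening"],o["eef_pos"],o["eef_rot"],o["ft_force"])
E
python3 z.py 5; python3 m.py pics/scene5.png | tail -4
```

```text
clock: 5.72
eef_pos: [0.5387, -0.0186, 0.0939]
eef_rot: [-0.08, 0.997, -0.0, 0.0]
ft_force: [0.6, -3.1, -2.7]
opening: 0.0139
0.013822978732308719 [ 0.53864775 -0.0185759   0.09389364] [-8.00174121e-02  9.96793462e-01 -4.23232990e-05  8.19258734e-05] [ 0.2125608  -4.90020324 -3.02371635]
0.02 (0.02, -0.042, 0.031) [256.61 217.46] [302. 359.]
0.02 (0.02, -0.044, 0.03) [256.91 218.06] [308. 371.]
0.03 (0.03, -0.042, 0.031) [259.4  216.53] [357. 340.]
0.03 (0.03, -0.044, 0.03) [259.7  217.12] [363. 352.]
0.04 (0.04, -0.042, 0.031) [262.17 215.59] [413. 321.]
0.04 (0.04, -0.044, 0.03) [262.47 216.19] [419. 333.]
0.05 edge x 0.04200805718091118
0.055 edge x 0.040093074851087554
0.06 edge x 0.0422158691414631
0.065 edge x 0.042223482941124726
```

View pics/z5.png

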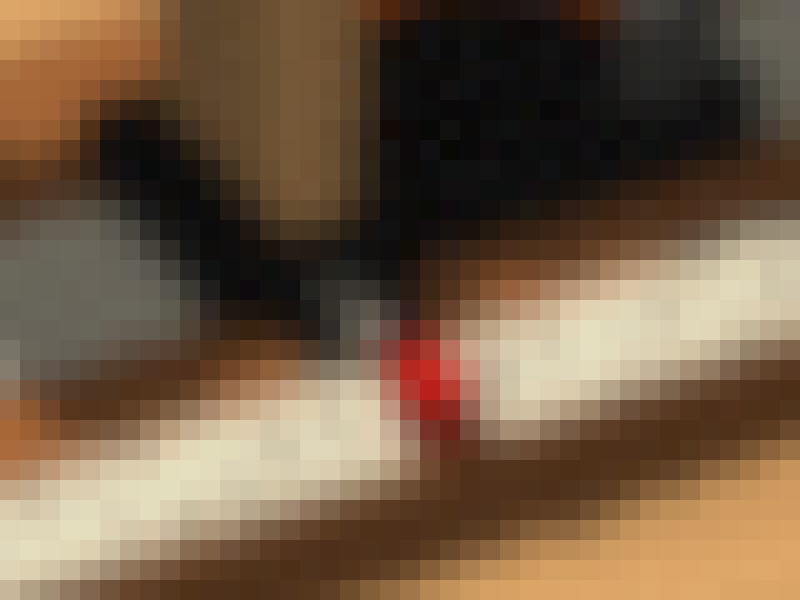

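```bash
python3 - <<'E'
from h import *
p=[.541,-.052,1.728]
def z(L): u=proj("scene",[world(p,L)])[0]; return ((u-[242,200]+.5)*20-.5).round()
for c in (.033,.035,.037):
    print(c,"topface in/out",z((c,-.047,.037)),z((c,-.061,.037)),"line",z((c,-.034,.031)),z((c,-.042,.031)),"front bottom",z((c,-.061,.025)),"nose",z((c,-.044,.03)))
im=cv2.imread("pics/scene5.png"); print(im[212:220,254:264].mean(2).astype(int))
im=cv2.imread("pics/scene0.png"); print(im[218:228,230:242].mean(2).astype(int))
E
```

```text
0.033 topface in/out [390. 322.] [433. 371.] line [350. 307.] [374. 334.] front bottom [432. 431.] nose [380. 346.]
0.035 topface in/out [401. 318.] [444. 368.] line [361. 303.] [385. 331.] front bottom [443. 427.] nose [391. 343.]
0.037 topface in/out [412. 315.] [455. 364.] line [372. 299.] [396. 327.] front bottom [454. 423.] nose [402. 339.]
[[ 14  20  28  26  25  21  16  14  11  26]
 [ 15  13  18  24  32  32  24  18  23  36]
 [ 11  16  15  33  46  53  48  31  29  39]
 [ 22  19  18  27  48  72  83  60  38  49]
 [ 35  38  33  29  44  78 102  82  54  67]
 [ 58  64  62  56  57  77  92  83  72  88]
 [ 86  99 106 111 117 130 129 105  84  91]
 [127 143 157 167 175 189 180 136  93  81]]
[[ 23  29  45  59  61  54  45  31  18  15  17  14]
 [ 22  27  27  35  35  33  28  23  19  15  16  22]
 [ 24  17  16  20  20  35  49  45  32  23  25  44]
 [ 43  19  15  17  24  52  79  81  56  31  40  65]
 [ 68  32  25  24  28  53  87 100  77  43  41  72]
 [ 85  56  53  44  29  38  66  87  80  56  53  84]
 [ 98  86  83  68  45  34  47  68  80  80  98 131]
 [105 103 103  93  76  64  77  98 124 136 149 173]
 [109 112 119 122 119 123 138 153 171 181 180 186]
 [123 134 150 158 156 168 186 187 185 198 197 192]]
```

```bash
python3 -m jog '[0,0,0,0,0,0,0,0,0,0,-0.1,0,0,0,-0.1,0,0,0,0,0,0,0,0,0]' -1 12; python3 - <<'E'
from h import *
im=cv2.cvtColor(camera("scene"),cv2.COLOR_RGB2BGR); cv2.imwrite(f"pics/scene6.png",im)
print(im[212:220,254:264].mean(2).astype(int))
o=get_obs();print(o["opening"],o["eef_pos"],o["eef_rot"],o["ft_force"])
E
python3 m.py pics/scene6.png | tail -4
```

```text
clock: 6.52
eef_pos: [0.5402, -0.0184, 0.0827]
eef_rot: [-0.08, 0.997, -0.0, 0.002]
ft_force: [5.4, -2.5, 0.9]
opening: 0.0141
[[ 15  22  28  27  23  17  17   6  14  21]
 [ 15  14  14  26  34  30  21  14  23  39]
 [ 12  15  22  31  47  50  46  30  26  43]
 [ 23  20  16  23  47  70  82  62  38  47]
 [ 36  37  32  30  44  78 100  81  56  66]
 [ 57  65  61  55  57  78  92  83  70  86]
 [ 86 100 107 110 118 130 130 106  84  91]
 [129 144 157 166 175 188 180 136  93  80]]
0.014246781098208707 [ 0.54018955 -0.01838287  0.08266777] [-8.00406885e-02  9.96790208e-01 -1.59469793e-04  1.65635227e-03] [ 5.74808678 -2.67859806  0.65091154]
0.05 edge x 0.0018999314922612646
0.055 edge x 0.041725599557045835
0.06 edge x 0.04525496809662369
0.065 edge x 0.04325624985578716
```

```bash
python3 -m jog '[0,0,-0.1,0,0,0,-0.1,0,0,0,-0.1,0,0,0,-0.1,0,0,0,0,0,0,0,0,0]'; python3 - <<'E'
from h import *
im=cv2.cvtColor(camera("scene"),cv2.COLOR_RGB2BGR); cv2.imwrite(f"pics/scene7.png",im)
print(im[212:220,254:264].mean(2).astype(int))
cv2.imwrite("pics/c7.png",cv2.resize(im[170:245,195:285],None,fx=8,fy=8,interpolation=3))
o=get_obs();print(o["opening"],o["eef_pos"],o["eef_rot"],o["ft_force"])
E
```

```text
clock: 7.32
eef_pos: [0.5407, -0.0184, 0.0589]
eef_rot: [-0.08, 0.997, -0.0, 0.002]
ft_force: [7.3, -3.3, 1.9]
opening: 0.0139
[[ 17  24  28  26  23  18  11  13  16  26]
 [ 13  13  15  25  31  30  24  18  22  36]
 [ 13  13  18  28  46  54  45  32  30  40]
 [ 25  23  15  26  48  72  83  61  38  49]
 [ 38  38  29  26  40  79 103  83  56  68]
 [ 58  66  61  54  56  78  95  85  70  88]
 [ 87  97 106 110 118 131 130 106  84  92]
 [129 144 159 167 175 190 180 137  93  80]]
0.014059598697377607 [ 0.5406098  -0.01837338  0.05886483] [-7.99389352e-02  9.96797726e-01 -1.53462239e-04  2.00917073e-03] [ 6.33316588 -3.1967209   2.21654263]
```

View pics/c7.png

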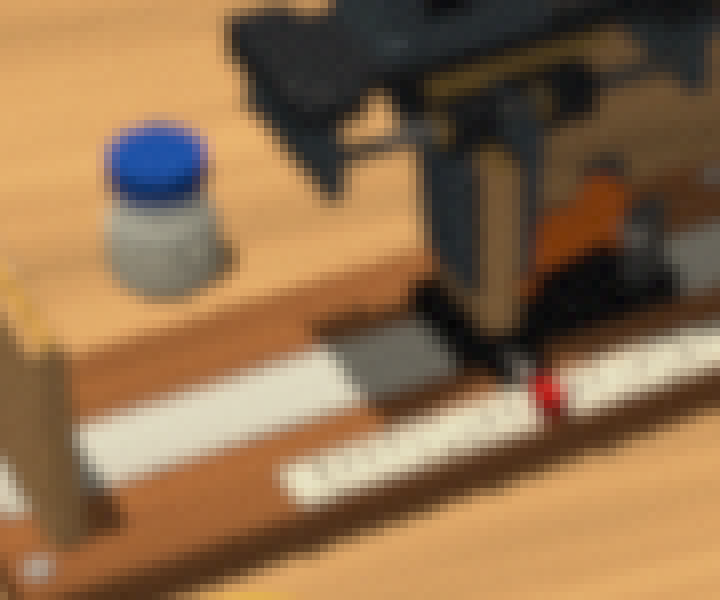

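The lever (c7.png about 585,220) now slopes down to the fingertip; the line (515,370) points at the clip (545,390). Press slightly more to seat it at the stop.

```bash
python3 -m jog '[0,0,-0.04,0,0,0,0,0,0,0,0,0]'; python3 -m jog '[0,0,-0.04,0,0,0,0,0,0,0,0,0,0,0,0,0]';  python3 - <<'E'
from h import *
im=cv2.cvtColor(camera("scene"),cv2.COLOR_RGB2BGR); cv2.imwrite(f"pics/scene8.png",im)
print(im[212:220,254:264].mean(2).astype(int))
cv2.imwrite("pics/c8.png",cv2.resize(im[170:245,195:285],None,fx=8,fy=8,interpolation=3))
o=get_obs();print(o["opening"],o["eef_pos"],o["eef_rot"],o["ft_force"])
E
```

```text
clock: 7.75
eef_pos: [0.5408, -0.0184, 0.0571]
eef_rot: [-0.08, 0.997, -0.0, 0.002]
ft_force: [2.2, -1.9, 16.0]
opening: 0.0141
clock: 8.25
eef_pos: [0.5412, -0.0184, 0.0556]
eef_rot: [-0.08, 0.997, -0.0, 0.002]
ft_force: [-3.5, -3.6, 33.1]
opening: 0.0143
[[ 20  24  27  25  23  17  11  15  16  27]
 [ 17  10  18  24  31  33  24  17  24  33]
 [ 14   9  15  30  49  57  51  33  25  40]
 [ 20  24  20  24  50  81  90  65  38  43]
 [ 35  39  31  26  45  90 114  91  56  62]
 [ 58  62  61  53  59  86 103  87  68  85]
 [ 86 100 106 109 118 130 132 107  86  91]
 [128 143 157 167 175 188 180 137  94  79]]
0.013955123516106612 [ 0.54123316 -0.01844353  0.05563349] [-8.00568265e-02  9.96787731e-01 -1.98943905e-04  2.25503043e-03] [-3.11372095 -3.28419538 34.05303102]
```

View pics/c8.png

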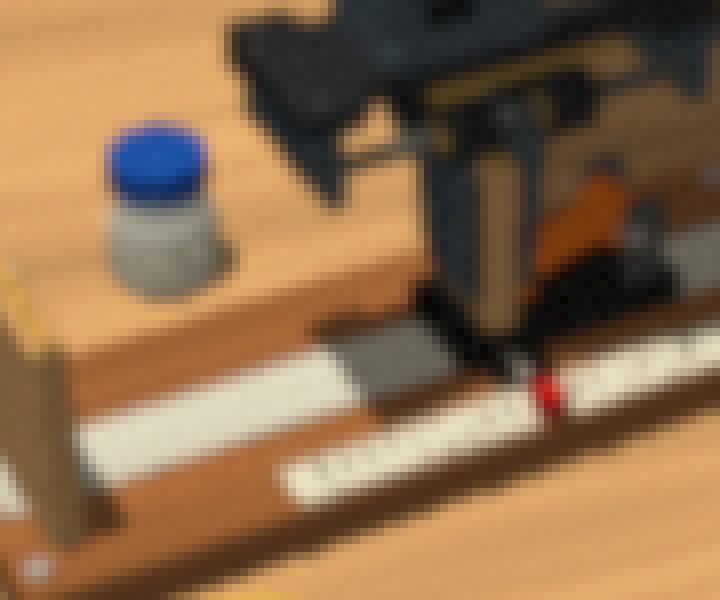

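At the stop (34 N up). I back off a little to a light push.

```bash
python3 -m jog '[0,0,0.03,0,0,0,0,0,0,0,0,0,0,0,0,0,0,0,0,0]'; python3 - <<'E'
from h import *
im=cv2.cvtColor(camera("scene"),cv2.COLOR_RGB2BGR); cv2.imwrite(f"pics/scene9.png",im)
print(im[212:220,254:264].mean(2).astype(int))
o=get_obs();print(o["opening"],o["eef_pos"],o["ft_force"])
E
python3 m.py pics/scene9.png
```

```text
clock: 8.93
eef_pos: [0.5408, -0.0185, 0.0568]
eef_rot: [-0.08, 0.997, -0.0, 0.002]
ft_force: [-0.2, -4.9, 21.9]
opening: 0.0143
[[ 16  25  29  27  22  18  14  12  16  25]
 [ 11  13  16  24  32  32  20  18  25  36]
 [ 14  17  19  32  49  58  50  34  27  41]
 [ 22  17  13  26  52  82  92  66  38  48]
 [ 38  36  31  25  46  91 113  89  58  67]
 [ 59  65  62  52  59  84 101  88  71  87]
 [ 87 100 107 109 116 130 131 108  85  89]
 [128 143 158 167 174 189 180 137  95  81]]
0.014090834678008706 [ 0.54083424 -0.01852646  0.05679535] [-0.03915543 -4.10161214 22.40349472]
pics/scene0.png [262.80602637 218.3126177 ] (0.025, 0.037) [ 35.15 -54.92]
pics/scene0.png [262.80602637 218.3126177 ] (0.024, 0.036) [ 35.76 -53.84]
pics/scene4.png [262.87845304 218.44383057] (0.025, 0.037) [ 35.03 -55.6 ]
pics/scene4.png [262.87845304 218.44383057] (0.024, 0.036) [ 35.64 -54.52]
[[36 36 37 37 37 38 38 39 36 34 33 33]
 [34 34 34 34 38 50 54 48 30 23 19 20]
 [29 29 27 23 40 87 93 66 19 11 10 11]
 [21 19 17 15 26 83 98 68 20  9  9  9]
 [11 11 10 10 16 54 85 62 22 11  9 10]
 [ 9 10 10 10 10 19 36 29 15 10 10 10]
 [ 9  9  9  9  9 12 26 32 13 10 11 12]
 [ 9 10 10 11 10 12 18 29 17 15 19 22]
 [14 15 15 14 17 22 28 35 36 34 37 38]
 [28 32 35 36 37 38 38 39 40 39 39 39]]
pics/top0.png [255.9127907  178.71802326] (0.025, 0.037) [ 33.45 -62.06]
pics/top0.png [255.9127907  178.71802326] (0.024, 0.036) [ 33.41 -62.22]
0.05 edge x 0.0019625892066234343
0.055 edge x 0.0014390693434866032
0.06 edge x 0.04206328523952094
0.065 edge x 0.039843925785507134
```

```bash
python3 -c "
from plant import *
print(job_done()); o=get_obs(); print(o['eef_pos'],o['ft_force'],o['opening'])"
```

```text
the job is handed in; nothing more can be done
None
the job is handed in; nothing more can be done
```

I gripped the sliding leg's upright and slid it out about 76 mm to the red clip with the lever open. Then I slid the same hand down until a fingertip pressed the lever onto its stop, and handed the job in still holding.

**Leg on the mark:** The scene camera put the line and the clip within about 1 mm of each other. Tool position against the top camera's clip position agreed to within 1 mm. In the last picture before hand-in the line was on the same pixels as when I set it.

**Lever closed:** The fingertip is at 56.8 mm, below the 58 mm upper side of a closed tip, and pushes with about 22 N. I briefly pressed to 34 N to seat it, then eased off.

**Grip:** The fingers stand 14 mm apart, the thickness of the board, with a 12 N grip setting. The contact force itself is not measured.

**Checks that failed or disagreed:**
- The two cameras put the clip 1.7 mm apart in absolute position, which is within the calibration error. I relied on the line and clip seen in the same picture.
- My automatic upright-edge check gave false readings once the hand was low, so I ignored those and used the line pixels.
- I did not measure the clip or the bystanders after the last move. The clip was last measured just before I brought the line level with it, and had not moved. In the last zoomed view the bead jar stood where it was, and the other bystanders were not checked.

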